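# Hang the drill-bit rack on two hooks and press both ends home

## Task

Hang the steel drill-bit rack on the two hooks of the wooden stand: lay its top rail into both hooks and press it down gently until both orange saddles are fully home, and only then let go of it. Never lean hard on the stand, and leave the drill, the bit case, the bowl and the wooden block where they are.

Things in the scene. Friction and masses are not known exactly. Their poses are not given: they have to be found in the camera images.
- rack: Steel drill-bit rack, 340 to 550 g, standing loose. Origin: centre of its underside; z up, y along its width; alike both ways round. Top rail: round bar 10 mm thick, 250 mm long (y), axis 160 mm up. At y = +-125 mm 8 mm square bars run down to feet 80 mm long (x), 8 mm high. Wooden shelf 44 mm deep (x) at 18 to 26 mm up; bits on it reach 50 mm. Open from there to the rail.
- grip (a point): Centre of the black rubber grip in the middle of the rack's top rail, on the rail's axis. The grip is a block 20 mm thick (rack x), 44 mm long (rack y), 26 mm high (z +-13 mm): pinch it across its 20 mm. The axes are the rack's.
- stand: Fixed wooden stand. Origin: on the bench, midway between the front faces of its two posts; x points from the hook lips towards the posts, y along the line of hooks, z up. Posts 36 mm wide, 275 mm high at y = +-90 mm, faces at x = 0. A steel cross bar clamped on the posts carries, at each post, a white hook 22 mm wide that juts 94 mm to -x. Throat open at the top, 22 mm clear, x = -86 to -64 mm, with an orange saddle in it.
- hooks_mid (a point): Fixed point midway between the throats (stand x -75, y 0, z 260 mm; stand's axes), at the NOMINAL height of the rail's axis when home. The bar is clamped by hand up to 17 mm above or below nominal and each hook up to 4 mm more or less, NOT measured: feel for it. So the grip's centre ends up to 21 mm higher or lower than here, the rail up to 0.05 rad off level.
- hook_l (a point): Throat centre of the hook at the stand's y = +90 mm, at the nominal height (260 mm) of the rail's axis when home; fixed point, the real hook sits up to 21 mm higher or lower. From the real home height of the rail's axis, the hook's lip and inner cheek reach 30 mm up and the underside of its arm is 33 mm below.
- hook_r (a point): The same for the hook at the stand's y = -90 mm.
- saddle_l (a joint): How far the orange saddle in the hook at the stand's +y is pushed down in its hook (m): 0 raised (as at the start; the rail's axis then lies 12 mm above its home height), 0.012 home on its hard stop. It yields to about 5 N, more than the rack's weight gives, and stays where it is left. The rail lies on it throughout.
- saddle_r (a joint): The same for the hook at the stand's -y.
- drill: Bystander: green and black cordless drill lying on its side, 950 g, about 220 x 220 mm, 68 mm high. Origin on the bench under its middle.
- bit_case: Bystander: black plastic bit case, lid shut, 80 x 140 mm, 46 mm high. Origin: centre of its underside.
- bowl: Bystander: small aluminium bowl, 110 mm across, 45 mm high. Origin: centre of its underside.
- block: Bystander: wooden block 90 x 120 mm, 40 mm high. Origin: centre of its underside.

How it is judged:
By the outcome, as a careful person would: the job done as asked, in the order asked, and still so for the second after the job is handed in, with the robot touching nothing.
It also fails if it takes over 58 s, if anything falls off the work surface, if the arm or the gripper's body presses on something with over 40 N, if the wrist force passes 120 N, or if a joint passes its speed limit or range.

## Robot

A 6-joint arm with a two-finger parallel gripper is mounted at the origin on the work surface. World frame = base frame: x ahead of the robot, y to its left, z up, the work surface at z = 0. Lengths are in m, angles in rad, forces in N, time in s.
With the tool pointing down it reaches from about 0.325 to 0.875 m from the base axis. Payload 4.4 kg.
Tool frame: the origin (TCP) lies on the centre line of the jaws, within the pads' length; the fingertips stand 14 mm ahead of it and the grasp point (between the pads) lies 5 mm behind it; z points along the fingers, y is the line along which they close (so a half turn about z gives the same grasp; the last joint's range is limited). The gripper opens to 85 mm and grips with 20 to 120 N. Pads are 22 mm wide; open, the fingers measure 114 mm over their backs; the gripper's body (76 mm by 85 mm) begins 54 mm behind the grasp point. The pads swing forward as they close: fully open they stand 13 mm farther back than shut.
Start: joints at [-1.44, 0.207, 1.542, -0, 1.393, -0.15], TCP at [0.16, -0.552, 0.245] pointing down, gripper open.
Joint ranges: [-2.73, 2.73], [-0.86, 2.22], [0.23, 2.46], [-1.11, 4.25], [0.08, 2.63], [-2.82, 2.82]. Speed limits (rad/s): [2.79, 2.79, 3.14, 3.14, 3.14, 3.14].

## Interface

Orientations are given as a unit quaternion [x, y, z, w].
In Python, from plant import manip, imaging, close_job gives the robot as it stands.
- The arm moves only by the tool jog_arm, never from a script. Its argument "moves" is a list of rows, each an object of numbers: "ax", "ay", "az": the turn, a rotation vector about the world's x, y, z scaled (see below); "x", "y", "z": the shift along the world's x, y, z scaled (see below); "grip": the closure, from 0 (fully open) to 1 (shut). In form: [{"ax": .., "ay": .., "az": .., "x": .., "y": .., "z": .., "grip": ..}, ...]. A call has 1 to 20 rows; each row shifts and turns the commanded pose from where the row before left it; what a row does not reach is not made up. The controller multiplies each number of a shift by 0.2 m and each number of a turn by 120 degrees. A row lasts 1/10 s, in which the tool goes at most 50 mm and 8.59 degrees, less where a joint would pass 70% of its speed; a pose out of reach is approached as far as the arm can. A call with a number of a shift or a turn outside -1 to 1 is refused whole. A call with a gripper value outside its range is refused whole. The fingers move at their own pace and stop on an object; "newtons" is the grip in N (left out, the last holds). Time passes only in rows, so rows that do not move let the fingers close. It gives the time, the measured TCP pose, the force, the opening and the grip force at its end, in the units of the state.
- manip.sense(): the state, without advancing time (a new reading comes with each control period).
- imaging.read_camera(name): name is "side" or "top"; returns a dict with "color" (480x640x3 uint8, red, green, blue), "intrinsics" (3x3 intrinsics, pixels), "origin" and "orientation" of the camera in the world. Camera axes: x right, y down, z forward; pixel columns grow to the right and rows downward; lengths in m; the calibration is good to about 2 mm. A picture is of the moment at which its call begins. There is no depth.
- close_job(): hands the job in; it is judged then, once.
The state is a dict: "time_s": time; "joint_pos": joint angles; "qd": joint speeds; "joint_efforts": joint torques, N m; "tool_pos": TCP position; "tool_rot": TCP orientation; "force": force on the tool from outside, world axes, zero at the start; "wrist_torque": the same for the moment, N m; "finger_gap": finger opening in m; "grasp_force": force on a finger pad.
Only numpy, scipy, OpenCV 4.12 (cv2) and the standard library are available. Lean on these libraries where they do the work, as an engineer would, in place of code of your own. Each camera call takes 0.05 s, during which the arm holds its last target. There are 200 camera calls.

## Working session

There is one attempt and no reset: what is moved stays moved. The work goes in short steps, Python scripts to look and compute and a tool call to move; the robot and the scene stay as the last step left them, time stands still between calls to the robot, and variables do not carry over. Pictures are saved under pics/ and viewed, at most 10 in all, crops included, and the job is handed in when it is done.

Besides the shell and the picture viewer there is one more tool, called after "Call:" as name(argument=value, ...) on one line, values as JSON. jog_arm: Moves the arm, as the interface text tells. Its arguments: {"type":"object","properties":{"moves":{"type":"array","items":{"type":"object","properties":{"ax":{"type":"number"},"ay":{"type":"number"},"az":{"type":"number"},"x":{"type":"number"},"y":{"type":"number"},"z":{"type":"number"},"grip":{"type":"number"}}}},"newtons":{"type":"number"}},"required":["moves"]}

```bash
mkdir -p pics; cat > h.py <<'E'
import numpy as np, cv2
from scipy.spatial.transform import Rotation as R
from plant import manip, imaging, close_job
def snap(n,f):
    c=imaging.read_camera(n); cv2.imwrite('pics/'+f,c['color'][:,:,::-1]); np.savez('pics/'+n+'.npz',K=c['intrinsics'],o=c['origin'],q=c['orientation']); return c
def cam(n):
    d=np.load('pics/'+n+'.npz'); return d['K'],d['o'],R.from_quat(d['q']).as_matrix()
def ray(n,u,v):
    K,o,M=cam(n); return o, M@np.linalg.inv(K)@np.array([u,v,1.])
def atz(n,u,v,z):
    o,d=ray(n,u,v); return o+d*(z-o[2])/d[2]
def proj(n,p):
    K,o,M=cam(n); q=K@(M.T@(np.array(p)-o)); return q[:2]/q[2]
E
python3 - <<'E'
from h import *
for n in('side','top'):
    c=snap(n,n+'0.png'); print(n,c['origin'],c['orientation'],c['intrinsics'])
print(manip.sense())
E
```

```text
side [0.02274437 0.68908336 0.78822111] [-0.28647676  0.84141174 -0.42950117  0.15964365] [[524.60200904   0.         320.49731529]
 [  0.         524.60200904 237.60654327]
 [  0.           0.           1.        ]]
top [ 0.51194893 -0.01281515  1.20266622] [ 0.70876618 -0.70436282  0.01544515 -0.0358465 ] [[498.47784071   0.         308.11659454]
 [  0.         498.47784071 232.5511938 ]
 [  0.           0.           1.        ]]
{'time_s': 0.1, 'joint_pos': array([-1.43946682e+00,  2.07354774e-01,  1.54278137e+00,  1.44673625e-05,
        1.39350373e+00, -1.50481390e-01]), 'qd': array([ 0.00128264, -0.00163813, -0.00262538, -0.00040696, -0.00157209,
       -0.00031902]), 'joint_efforts': array([-1.25460801e-04, -3.84090865e+01, -2.92548054e+01, -1.85295708e-04,
        4.87272380e-03, -3.50392398e-06]), 'tool_pos': array([ 0.15982393, -0.55167658,  0.24424459]), 'tool_rot': array([ 9.90088902e-01,  1.40438305e-01,  1.69205070e-05, -1.02349213e-03]), 'force': array([-1.17206827,  0.54416403, -0.32592879]), 'wrist_torque': array([-0.0123113 , -0.02076148,  0.0141469 ]), 'grasp_force': 0.0, 'finger_gap': 0.08584207888345209}
```

View pics/top0.png

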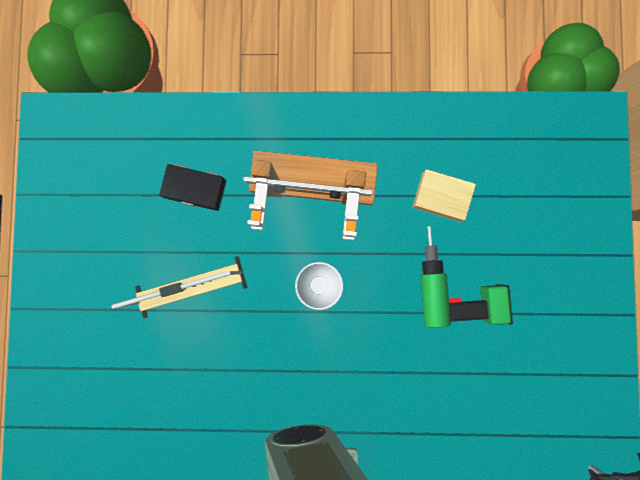

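View pics/side0.png

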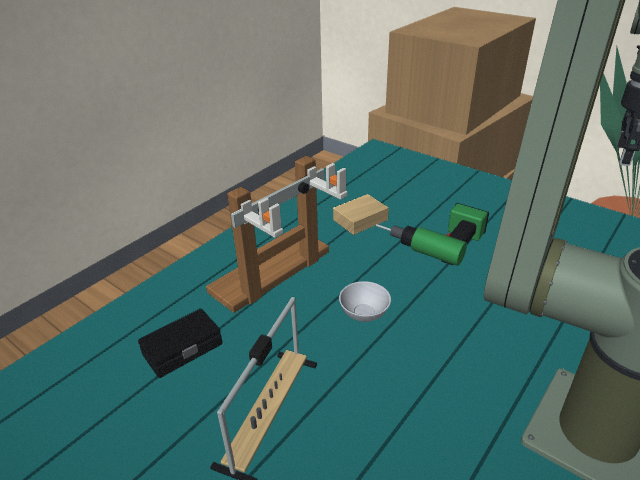

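Top: rack rail from (113,306) to (241,271), grip at (171,290); stand saddles at (257,215) and (350,228). Side: rail ends at (221,412) and (293,300), with the hooks clearly visible. Next, one enlarged composite and first numbers.

```bash
python3 - <<'E'
from h import *
t=cv2.imread('pics/top0.png'); s=cv2.imread('pics/side0.png')
a=cv2.resize(t[145:245,240:385],(783,540)[:2],interpolation=cv2.INTER_CUBIC)[:300*540//540] if 0 else cv2.resize(t[147:247,240:380],None,fx=2.8,fy=2.8,interpolation=cv2.INTER_CUBIC)
b=cv2.resize(s[150:250,225:365],None,fx=2.8,fy=2.8,interpolation=cv2.INTER_CUBIC)
c=cv2.resize(t[247:327,105:245],None,fx=2.8,fy=2.8,interpolation=cv2.INTER_CUBIC)
d=cv2.resize(s[325:405,200:340],None,fx=2.8,fy=2.8,interpolation=cv2.INTER_CUBIC)
cv2.imwrite('pics/comp.png',np.vstack([np.hstack([a,b]),np.hstack([c,d])]))
for n,uv in (('r1',(113,306)),('r2',(241,271)),('g',(171,290))):
    print(n,atz('top',*uv,.16 if n!='g' else .173))
for n,uv in (('r1',(221,412)),('r2',(293,300)),('g',(261,349))):
    print(n,atz('side',*uv,.16))
for m,img in(('top',t),('side',s)):
    hsv=cv2.cvtColor(img,cv2.COLOR_BGR2HSV); 
    k=((hsv[...,0]>6)&(hsv[...,0]<18)&(hsv[...,1]>215)&(hsv[...,2]>150)).astype(np.uint8)
    n,l,st,ce=cv2.connectedComponentsWithStats(k)
    for i in range(1,n):
        if st[i,4]>15: print(m,st[i],ce[i],atz(m,*ce[i],.265))
E
```

```text
r1 [0.43094956 0.42619112 0.16      ]
r2 [0.50619129 0.15761219 0.16      ]
g [0.46595931 0.30039482 0.173     ]
r1 [0.43013248 0.42291396 0.16      ]
r2 [0.50138601 0.18397696 0.16      ]
g [0.46686202 0.30237317 0.16      ]
```

View pics/comp.png

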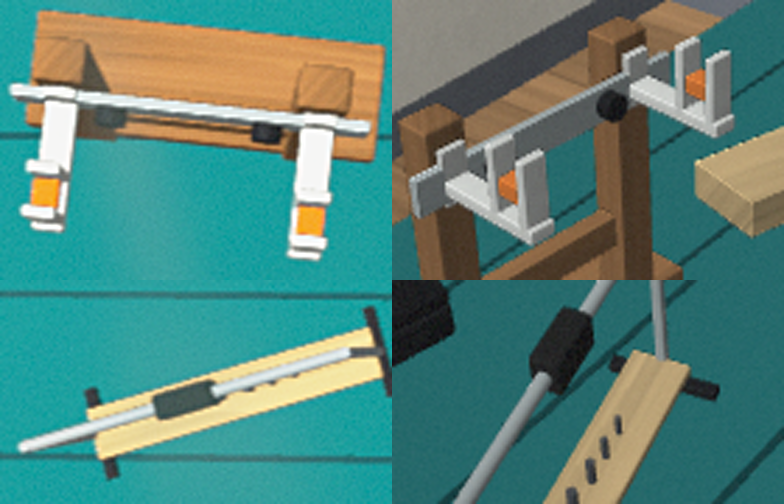

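Composite: hook lips and inner cheeks are crisp in both views (left lip top at top (256,222)/side (276,205), right lip at (350,233)/(341,170)). I'll triangulate them.

```bash
cat >> h.py <<'E'
def tri(a,b):
    A=[];B=[]
    for n,uv in(('top',a),('side',b)):
        o,d=ray(n,*uv); d=d/np.linalg.norm(d); P=np.eye(3)-np.outer(d,d); A.append(P);B.append(P@o)
    x=np.linalg.lstsq(np.vstack(A),np.hstack(B),rcond=None)[0]
    return x.round(4),[(proj(n,x)-uv).round(1) for n,uv in(('top',a),('side',b))]
E
python3 - <<'E'
from h import *
T=lambda x,y:(x/2.8+240,y/2.8+147)
S=lambda x,y:((x-392)/2.8+225,y/2.8+150)
P={}
for n,a,b in (('Llip',T(44,210),S(534,153)),('Lchk',T(43,168),S(501,138)),('Rlip',T(308,242),S(718,56)),('Rchk',T(315,199),S(687,42)),
 ('barL',T(12,90),S(414,183)),('postL',T(62,55),S(432,112)),('postR',T(325,82),S(617,30))):
    P[n]=tri(a,b); print(n,P[n])
C=lambda x,y:(x/2.8+105,y/2.8+247)
D=lambda x,y:((x-392)/2.8+200,(y-280)/2.8+325)
print('grip top',tri(C(185,400),D(565,340)), 'rail1',tri((113,306),(221,412)),'rail2',tri((231,273),(293,300)))
L=(P['Llip'][0]+P['Lchk'][0])/2;Rr=(P['Rlip'][0]+P['Rchk'][0])/2
d=L-Rr;print(L,Rr,np.linalg.norm(d[:2]),'mid',(L+Rr)/2,'stand yaw of y',np.degrees(np.arctan2(-d[0],d[1])))
for n,uv in(('L',T(45,194)),('R',T(311,221))):print('saddle',n,atz('top',*uv,.267))
E
```

```text
Llip (array([0.5973, 0.1109, 0.2867]), [array([0.1, 0.1]), array([-0.2, -0. ])])
Lchk (array([0.6252, 0.1118, 0.2885]), [array([0. , 0.1]), array([-0.1, -0. ])])
Rlip (array([ 0.5771, -0.0631,  0.2883]), [array([-0., -0.]), array([0., 0.])])
Rchk (array([ 0.6064, -0.0669,  0.2888]), [array([-0.4, -0.5]), array([0.6, 0. ])])
barL (array([0.685 , 0.1402, 0.2451]), [array([0.1, 0.1]), array([-0.1, -0. ])])
postL (array([0.7028, 0.1013, 0.2767]), [array([0.3, 0.3]), array([-0.4, -0.1])])
postR (array([ 0.685 , -0.0763,  0.2712]), [array([0.5, 0.7]), array([-0.8, -0.1])])
grip top (array([0.3369, 0.3179, 0.2726]), [array([-27.6, -27.6]), array([54.9, -4.5])]) rail1 (array([0.4301, 0.4244, 0.1618]), [array([0.4, 0.5]), array([-1. , -0.1])]) rail2 (array([0.503 , 0.1802, 0.1563]), [array([-0.4, -0.6]), array([0.8, 0.1])])
[0.61125 0.11135 0.2876 ] [ 0.59175 -0.065    0.28855] 0.1774248361983181 mid [0.6015   0.023175 0.288075] stand yaw of y -6.309879351771596
saddle L [0.61024947 0.11323691 0.267     ]
saddle R [ 0.59279268 -0.06624019  0.267     ]
```

Stand: throat mid ≈ (0.6015, 0.0235), spacing 178 mm (180 expected), y axis yawed −5.8°; hook height near nominal. Rack: grip (0.4665, 0.302), rail 255 mm long (OK), yaw −16.6°. Tool needs +57.3° yaw.

Call:
jog_arm(moves=[{"x": 0.1,"y": 0.16,"z": 0.03,"az": 0.06,"grip": 0},{"x": 0.1,"y": 0.16,"z": 0.03,"az": 0.06,"grip": 0},{"x": 0.1,"y": 0.16,"z": 0.03,"az": 0.06,"grip": 0},{"x": 0.1,"y": 0.16,"z": 0.03,"az": 0.06,"grip": 0},{"x": 0.1,"y": 0.16,"z": 0.03,"az": 0.06,"grip": 0},{"x": 0.1,"y": 0.16,"az": 0.06,"grip": 0},{"x": 0.1,"y": 0.16,"az": 0.06,"grip": 0},{"x": 0.1,"y": 0.16,"az": 0.0575,"grip": 0},{"x": 0.1,"y": 0.16,"grip": 0},{"x": 0.1,"y": 0.16,"grip": 0},{"x": 0.1,"y": 0.16,"grip": 0},{"x": 0.1,"y": 0.16,"grip": 0},{"x": 0.1,"y": 0.16,"grip": 0},{"x": 0.1,"y": 0.16,"grip": 0}], newtons=60)

```text
invalid input
```

Call:
jog_arm(moves=[{"ax": 0,"ay": 0,"x": 0.1,"y": 0.16,"z": 0.03,"az": 0.06,"grip": 0},{"ax": 0,"ay": 0,"x": 0.1,"y": 0.16,"z": 0.03,"az": 0.06,"grip": 0},{"ax": 0,"ay": 0,"x": 0.1,"y": 0.16,"z": 0.03,"az": 0.06,"grip": 0},{"ax": 0,"ay": 0,"x": 0.1,"y": 0.16,"z": 0.03,"az": 0.06,"grip": 0},{"ax": 0,"ay": 0,"x": 0.1,"y": 0.16,"z": 0.03,"az": 0.06,"grip": 0},{"ax": 0,"ay": 0,"x": 0.1,"y": 0.16,"z": 0,"az": 0.06,"grip": 0},{"ax": 0,"ay": 0,"x": 0.1,"y": 0.16,"z": 0,"az": 0.06,"grip": 0},{"ax": 0,"ay": 0,"x": 0.1,"y": 0.16,"z": 0,"az": 0.0575,"grip": 0}], newtons=60)

```text
time_s: 0.9
tool_pos: [0.3203, -0.2947, 0.275]
tool_rot: [0.8, 0.6, 0.0, -0.0]
force: [1.2, -0.6, 0.7]
finger_gap: 0.0852
grasp_force: 0.0
```

Call:
jog_arm(moves=[{"ax": 0,"ay": 0,"az": 0,"x": 0.052,"y": 0.213,"z": 0,"grip": 0},{"ax": 0,"ay": 0,"az": 0,"x": 0.052,"y": 0.213,"z": 0,"grip": 0},{"ax": 0,"ay": 0,"az": 0,"x": 0.052,"y": 0.213,"z": 0,"grip": 0},{"ax": 0,"ay": 0,"az": 0,"x": 0.052,"y": 0.213,"z": 0,"grip": 0},{"ax": 0,"ay": 0,"az": 0,"x": 0.052,"y": 0.213,"z": 0,"grip": 0},{"ax": 0,"ay": 0,"az": 0,"x": 0.052,"y": 0.213,"z": 0,"grip": 0},{"ax": 0,"ay": 0,"az": 0,"x": 0.052,"y": 0.213,"z": 0,"grip": 0},{"ax": 0,"ay": 0,"az": 0,"x": 0.052,"y": 0.213,"z": 0,"grip": 0},{"ax": 0,"ay": 0,"az": 0,"x": 0.052,"y": 0.213,"z": 0,"grip": 0},{"ax": 0,"ay": 0,"az": 0,"x": 0.052,"y": 0.213,"z": 0,"grip": 0},{"ax": 0,"ay": 0,"az": 0,"x": 0.052,"y": 0.213,"z": 0,"grip": 0},{"ax": 0,"ay": 0,"az": 0,"x": 0.052,"y": 0.213,"z": 0,"grip": 0},{"ax": 0,"ay": 0,"az": 0,"x": 0.052,"y": 0.213,"z": 0,"grip": 0},{"ax": 0,"ay": 0,"az": 0,"x": 0.052,"y": 0.213,"z": 0,"grip": 0},{"ax": 0,"ay": 0,"az": 0,"x": 0,"y": 0,"z": 0,"grip": 0}])

```text
time_s: 2.4
tool_pos: [0.4654, 0.3042, 0.2741]
tool_rot: [0.8, 0.6, -0.0, -0.001]
force: [-0.3, 0.3, -0.1]
finger_gap: 0.0853
grasp_force: 0.0
```

Call:
jog_arm(moves=[{"ax": 0,"ay": 0,"az": 0,"x": 0.005,"y": -0.01,"z": -0.1,"grip": 0},{"ax": 0,"ay": 0,"az": 0,"x": 0,"y": 0,"z": -0.1,"grip": 0},{"ax": 0,"ay": 0,"az": 0,"x": 0,"y": 0,"z": -0.1,"grip": 0},{"ax": 0,"ay": 0,"az": 0,"x": 0,"y": 0,"z": -0.1,"grip": 0},{"ax": 0,"ay": 0,"az": 0,"x": 0,"y": 0,"z": -0.1,"grip": 0},{"ax": 0,"ay": 0,"az": 0,"x": 0,"y": 0,"z": -0.095,"grip": 0},{"ax": 0,"ay": 0,"az": 0,"x": 0,"y": 0,"z": 0,"grip": 0}])

```text
time_s: 3.1
tool_pos: [0.4637, 0.296, 0.1528]
tool_rot: [0.802, 0.598, -0.004, -0.001]
force: [-0.5, 0.5, -0.2]
finger_gap: 0.0852
grasp_force: 0.0
```

```bash
python3 - <<'E'
from h import *
a=snap('side','s1.png')['color'][230:480,130:430,::-1]
cv2.imwrite('pics/s1c.png',cv2.resize(a,None,fx=2.3,fy=2.3))
E
```

```text
(no output)
```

View pics/s1c.png

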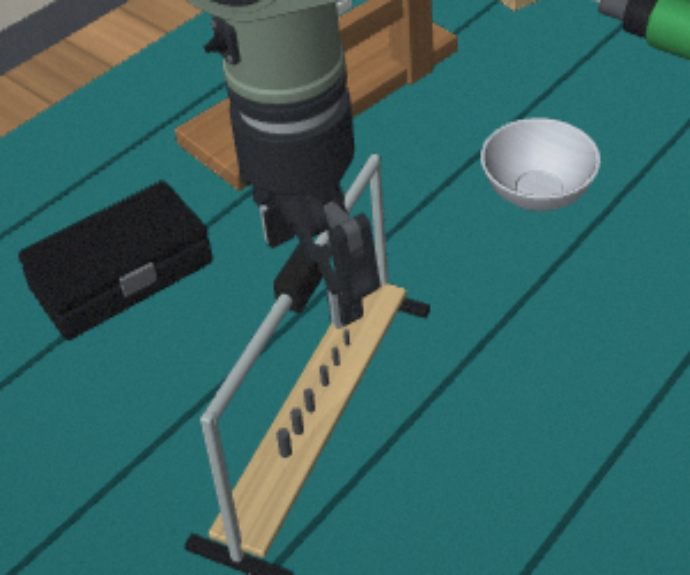

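The fingers straddle the rail, sitting ~6 mm toward −y of the grip centre (crop (300,275)); shifting and closing.

Call:
jog_arm(moves=[{"ax": 0,"ay": 0,"az": 0,"x": 0.013,"y": 0.03,"z": 0.01,"grip": 0},{"ax": 0,"ay": 0,"az": 0,"x": 0,"y": 0,"z": 0,"grip": 0},{"ax": 0,"ay": 0,"az": 0,"x": 0,"y": 0,"z": 0,"grip": 0.6},{"ax": 0,"ay": 0,"az": 0,"x": 0,"y": 0,"z": 0,"grip": 1},{"ax": 0,"ay": 0,"az": 0,"x": 0,"y": 0,"z": 0,"grip": 1},{"ax": 0,"ay": 0,"az": 0,"x": 0,"y": 0,"z": 0,"grip": 1},{"ax": 0,"ay": 0,"az": 0,"x": 0,"y": 0,"z": 0,"grip": 1},{"ax": 0,"ay": 0,"az": 0,"x": 0,"y": 0,"z": 0,"grip": 1}], newtons=60)

```text
time_s: 3.95
tool_pos: [0.4703, 0.3047, 0.1597]
tool_rot: [0.802, 0.598, 0.002, 0.0]
force: [-0.0, 0.2, 5.8]
finger_gap: 0.0191
grasp_force: 59.0
```

Call:
jog_arm(moves=[{"ax": 0,"ay": 0,"az": 0,"x": 0,"y": 0,"z": 0.05,"grip": 1},{"ax": 0,"ay": 0,"az": 0,"x": 0,"y": 0,"z": 0.1,"grip": 1},{"ax": 0,"ay": 0,"az": 0,"x": 0,"y": 0,"z": 0.12,"grip": 1},{"ax": 0,"ay": 0,"az": 0,"x": 0,"y": 0,"z": 0.12,"grip": 1},{"ax": 0,"ay": 0,"az": 0,"x": 0,"y": 0,"z": 0.12,"grip": 1},{"ax": 0,"ay": 0,"az": 0,"x": 0,"y": 0,"z": 0.12,"grip": 1},{"ax": 0,"ay": 0,"az": 0,"x": 0,"y": 0,"z": 0.1,"grip": 1},{"ax": 0,"ay": 0,"az": 0,"x": 0,"y": 0,"z": 0.04,"grip": 1},{"ax": 0,"ay": 0,"az": 0,"x": 0,"y": 0,"z": 0,"grip": 1},{"ax": 0,"ay": 0,"az": 0,"x": 0,"y": 0,"z": 0,"grip": 1}])

```text
time_s: 4.95
tool_pos: [0.4682, 0.3036, 0.3104]
tool_rot: [0.802, 0.598, -0.002, -0.0]
force: [0.7, -0.3, -5.3]
finger_gap: 0.0192
grasp_force: 58.8
```

Call:
jog_arm(moves=[{"ax": 0,"ay": 0,"az": 0.01,"x": 0.008,"y": -0.08,"z": 0,"grip": 1},{"ax": 0,"ay": 0,"az": 0.01,"x": 0.008,"y": -0.14,"z": 0,"grip": 1},{"ax": 0,"ay": 0,"az": 0.01,"x": 0.008,"y": -0.18,"z": 0,"grip": 1},{"ax": 0,"ay": 0,"az": 0.01,"x": 0.008,"y": -0.18,"z": 0,"grip": 1},{"ax": 0,"ay": 0,"az": 0.01,"x": 0.008,"y": -0.18,"z": 0,"grip": 1},{"ax": 0,"ay": 0,"az": 0.01,"x": 0.008,"y": -0.18,"z": 0,"grip": 1},{"ax": 0,"ay": 0,"az": 0.01,"x": 0.008,"y": -0.18,"z": 0,"grip": 1},{"ax": 0,"ay": 0,"az": 0.01,"x": 0.008,"y": -0.13,"z": 0.01,"grip": 1},{"ax": 0,"ay": 0,"az": 0.01,"x": 0.006,"y": -0.09,"z": 0.01,"grip": 1},{"ax": 0,"ay": 0,"az": 0,"x": 0,"y": 0,"z": 0,"grip": 1},{"ax": 0,"ay": 0,"az": 0,"x": 0,"y": 0,"z": 0,"grip": 1},{"ax": 0,"ay": 0,"az": 0,"x": 0,"y": 0,"z": 0,"grip": 1}])

```text
time_s: 6.15
tool_pos: [0.4825, 0.0369, 0.3152]
tool_rot: [0.742, 0.671, -0.001, -0.001]
force: [0.7, 1.0, -4.2]
finger_gap: 0.0193
grasp_force: 58.7
```

```bash
python3 - <<'E'
from h import *
t=snap('top','t2.png')['color'][:,:,::-1]; s=snap('side','s2.png')['color'][:,:,::-1]
s_=manip.sense(); print(s_['tool_pos'],s_['tool_rot'],R.from_quat(s_['tool_rot']).as_matrix()[:,1])
cv2.imwrite('pics/c2.png',np.vstack([cv2.resize(t[150:300,220:420],(800,600))[:300*1] if 0 else cv2.resize(t[170:290,230:400],(400,282)),cv2.resize(s[150:350,180:430],(400,320))]) if 0 else np.hstack([cv2.resize(t[150:290,230:390],(400,350)),cv2.resize(s[140:340,180:380],(400,400))[:350]]))
E
```

```text
[0.48272577 0.03701341 0.31567888] [ 7.41266476e-01  6.71210558e-01 -2.80081903e-04 -5.64907458e-04] [ 0.99509145 -0.09895213 -0.00121348]
```

View pics/c2.png

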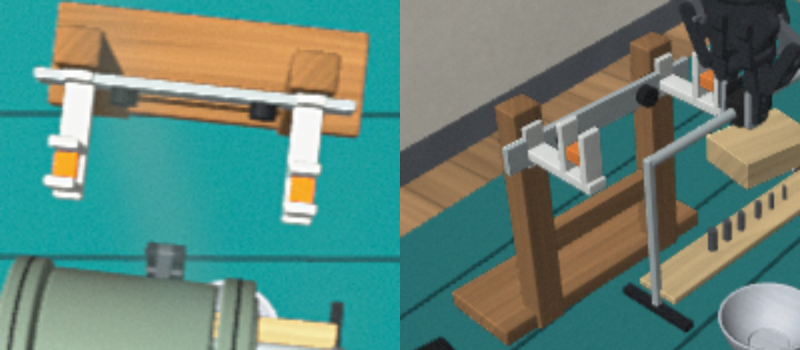

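Rack is held level in front of the stand, hooks clear; the rail's +y corner is at side px ≈(304,221). Check against the expected projection.

```bash
python3 - <<'E'
from h import *
g=np.array([.4827,.0370,.316])
for z in(.311,.316,.321):print(z,[proj('side',g+[.0124,.1244+k,z-.316]).round(1) for k in (-.005,0,.005)])
print('feet',proj('side',g+[.0124-.04,.1244+.004,-.16+.008]),proj('side',g+[.0124+.04,.1244-.004,-.16+.008]))
E
```

```text
0.311 [array([302. , 223.5]), array([300.1, 224.8]), array([298.1, 226.2])]
0.316 [array([301.9, 220.9]), array([299.9, 222.3]), array([297.9, 223.7])]
0.321 [array([301.8, 218.3]), array([299.8, 219.7]), array([297.8, 221.1])]
feet [319.93165717 303.29602308] [288.40180349 283.04243951]
```

Call:
jog_arm(moves=[{"ax": 0,"ay": 0,"az": 0,"x": 0.03,"y": -0.003,"z": 0,"grip": 1},{"ax": 0,"ay": 0,"az": 0,"x": 0.06,"y": -0.004,"z": 0,"grip": 1},{"ax": 0,"ay": 0,"az": 0,"x": 0.08,"y": -0.004,"z": 0,"grip": 1},{"ax": 0,"ay": 0,"az": 0,"x": 0.08,"y": -0.004,"z": 0,"grip": 1},{"ax": 0,"ay": 0,"az": 0,"x": 0.08,"y": -0.004,"z": 0,"grip": 1},{"ax": 0,"ay": 0,"az": 0,"x": 0.08,"y": -0.004,"z": 0,"grip": 1},{"ax": 0,"ay": 0,"az": 0,"x": 0.08,"y": -0.004,"z": 0,"grip": 1},{"ax": 0,"ay": 0,"az": 0,"x": 0.06,"y": -0.004,"z": 0,"grip": 1},{"ax": 0,"ay": 0,"az": 0,"x": 0.04,"y": -0.004,"z": 0,"grip": 1},{"ax": 0,"ay": 0,"az": 0,"x": 0.01,"y": -0.002,"z": 0,"grip": 1},{"ax": 0,"ay": 0,"az": 0,"x": 0,"y": 0,"z": 0,"grip": 1},{"ax": 0,"ay": 0,"az": 0,"x": 0,"y": 0,"z": 0,"grip": 1}])

```text
time_s: 7.45
tool_pos: [0.6028, 0.0288, 0.3162]
tool_rot: [0.742, 0.671, -0.0, -0.0]
force: [-0.8, 0.3, -5.3]
finger_gap: 0.0193
grasp_force: 58.8
```

```bash
python3 - <<'E'
from h import *
t=snap('top','t3.png')['color'][:,:,::-1]; s=snap('side','s3.png')['color'][:,:,::-1]
s_=manip.sense(); print(s_['tool_pos'],s_['force'],R.from_quat(s_['tool_rot']).as_matrix()[:,1])
cv2.imwrite('pics/c3.png',np.hstack([cv2.resize(t[150:260,235:385],(400,293),interpolation=2),cv2.resize(s[150:260,220:370],(400,293),interpolation=2)]))
E
```

```text
[0.6026891  0.0287781  0.31640481] [-0.82598251 -0.07437141 -4.4691443 ] [ 9.94970067e-01 -1.00172598e-01 -1.29357100e-04]
```

View pics/c3.png

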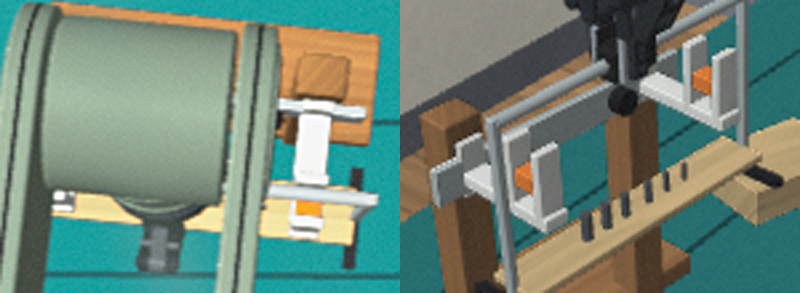

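Rail hovers over both throats: top view rail crosses the right hook at ≈(350.5,223.6); side view shows hooks threaded inside the rack opening, +y corner ≈(254,195).

```bash
python3 - <<'E'
from h import *
T=lambda x,y:(235+x*.375,150+y*.3754)
print('rail@R',atz('top',*T(308,196),.316),'rail end',atz('top',*T(372,201),.316))
n=np.array([.99497,-.1002]); d=np.array([.1002,.99497])
for nm,p in (('rail',atz('top',*T(308,196),.316)[:2]),('rail2',atz('top',*T(290,194),.316)[:2]),('mid',np.array([.6015,.0235])),('Rthroat',np.array([.5918,-.0655])),('tcp',np.array([.6027,.0288]))): print(nm,p@n,p@d)
o,q=ray('side',253.75,195)
# side ray intersect height .316
p=atz('side',253.75,195,.316);print('side corner',p,p[:2]@n,p[:2]@d)
E
```

```text
rail@R [ 0.59275765 -0.06242177  0.316     ] rail end [ 0.58960387 -0.10504007  0.316     ]
rail 0.5960307389937902 -0.002713471037619064
rail2 0.596108510800499 0.009367792144037566
mid 0.596119755 0.083652095
Rthroat 0.5953863460000001 -0.00587217500000001
tcp 0.596782659 0.089045676
side corner [0.61649748 0.14353864 0.316     ] 0.599013929210303 0.20458969305896046
```

Aligned within ~1 mm across the throat, 4 mm along it. Descending, then feeling.

Call:
jog_arm(moves=[{"ax": 0,"ay": 0,"az": 0,"x": 0,"y": 0,"z": -0.03,"grip": 1},{"ax": 0,"ay": 0,"az": 0,"x": 0,"y": 0,"z": -0.03,"grip": 1},{"ax": 0,"ay": 0,"az": 0,"x": 0,"y": 0,"z": -0.03,"grip": 1},{"ax": 0,"ay": 0,"az": 0,"x": 0,"y": 0,"z": -0.03,"grip": 1},{"ax": 0,"ay": 0,"az": 0,"x": 0,"y": 0,"z": -0.02,"grip": 1},{"ax": 0,"ay": 0,"az": 0,"x": 0,"y": 0,"z": -0.02,"grip": 1},{"ax": 0,"ay": 0,"az": 0,"x": 0,"y": 0,"z": 0,"grip": 1},{"ax": 0,"ay": 0,"az": 0,"x": 0,"y": 0,"z": 0,"grip": 1}])

```text
time_s: 8.35
tool_pos: [0.6031, 0.0287, 0.2843]
tool_rot: [0.742, 0.671, 0.0, 0.0]
force: [0.2, 0.4, -3.6]
finger_gap: 0.0189
grasp_force: 58.8
```

Call:
jog_arm(moves=[{"ax": 0,"ay": 0,"az": 0,"x": 0,"y": 0,"z": -0.01,"grip": 1},{"ax": 0,"ay": 0,"az": 0,"x": 0,"y": 0,"z": -0.01,"grip": 1},{"ax": 0,"ay": 0,"az": 0,"x": 0,"y": 0,"z": 0,"grip": 1},{"ax": 0,"ay": 0,"az": 0,"x": 0,"y": 0,"z": 0,"grip": 1}])

```text
time_s: 8.75
tool_pos: [0.603, 0.0287, 0.2802]
tool_rot: [0.742, 0.671, -0.0, -0.0]
force: [-0.4, 0.1, -4.2]
finger_gap: 0.019
grasp_force: 58.8
```

Call:
jog_arm(moves=[{"ax": 0,"ay": 0,"az": 0,"x": 0,"y": 0,"z": -0.01,"grip": 1},{"ax": 0,"ay": 0,"az": 0,"x": 0,"y": 0,"z": -0.01,"grip": 1},{"ax": 0,"ay": 0,"az": 0,"x": 0,"y": 0,"z": 0,"grip": 1},{"ax": 0,"ay": 0,"az": 0,"x": 0,"y": 0,"z": 0,"grip": 1}])

```text
time_s: 9.15
tool_pos: [0.603, 0.0287, 0.2761]
tool_rot: [0.742, 0.671, -0.0, -0.0]
force: [-0.3, 0.0, -4.6]
finger_gap: 0.019
grasp_force: 58.8
```

Call:
jog_arm(moves=[{"ax": 0,"ay": 0,"az": 0,"x": 0,"y": 0,"z": -0.01,"grip": 1},{"ax": 0,"ay": 0,"az": 0,"x": 0,"y": 0,"z": -0.01,"grip": 1},{"ax": 0,"ay": 0,"az": 0,"x": 0,"y": 0,"z": 0,"grip": 1},{"ax": 0,"ay": 0,"az": 0,"x": 0,"y": 0,"z": 0,"grip": 1}])

```text
time_s: 9.55
tool_pos: [0.603, 0.0287, 0.2721]
tool_rot: [0.742, 0.671, -0.0, -0.0]
force: [0.1, 0.2, -4.0]
finger_gap: 0.0186
grasp_force: 58.8
```

Call:
jog_arm(moves=[{"ax": 0,"ay": 0,"az": 0,"x": 0,"y": 0,"z": -0.01,"grip": 1},{"ax": 0,"ay": 0,"az": 0,"x": 0,"y": 0,"z": 0,"grip": 1},{"ax": 0,"ay": 0,"az": 0,"x": 0,"y": 0,"z": 0,"grip": 1}])

```text
time_s: 9.85
tool_pos: [0.6031, 0.0287, 0.2703]
tool_rot: [0.742, 0.671, -0.0, -0.0]
force: [-0.1, -0.2, -3.9]
finger_gap: 0.0193
grasp_force: 58.9
```

Call:
jog_arm(moves=[{"ax": 0,"ay": 0,"az": 0,"x": 0,"y": 0,"z": -0.01,"grip": 1},{"ax": 0,"ay": 0,"az": 0,"x": 0,"y": 0,"z": 0,"grip": 1},{"ax": 0,"ay": 0,"az": 0,"x": 0,"y": 0,"z": 0,"grip": 1}])

```text
time_s: 10.15
tool_pos: [0.6032, 0.0287, 0.2697]
tool_rot: [0.742, 0.671, 0.0, 0.0]
force: [-3.7, -0.4, 4.5]
finger_gap: 0.0193
grasp_force: 59.9
```

Call:
jog_arm(moves=[{"ax": 0,"ay": 0,"az": 0,"x": 0,"y": 0,"z": -0.01,"grip": 1},{"ax": 0,"ay": 0,"az": 0,"x": 0,"y": 0,"z": 0,"grip": 1},{"ax": 0,"ay": 0,"az": 0,"x": 0,"y": 0,"z": 0,"grip": 1}])

```text
time_s: 10.45
tool_pos: [0.6032, 0.0287, 0.2674]
tool_rot: [0.742, 0.671, 0.0, 0.0]
force: [-5.3, 0.5, 5.1]
finger_gap: 0.0192
grasp_force: 60.2
```

Contact felt at TCP z ≈ 0.270 (as the camera suggested), saddles yielding. A −5 N x-force suggests a slight cheek touch; ease back 1–2 mm while pressing.

Call:
jog_arm(moves=[{"ax": 0,"ay": 0,"az": 0,"x": -0.007,"y": 0,"z": 0,"grip": 1},{"ax": 0,"ay": 0,"az": 0,"x": 0,"y": 0,"z": -0.005,"grip": 1},{"ax": 0,"ay": 0,"az": 0,"x": 0,"y": 0,"z": 0,"grip": 1}])

```text
time_s: 10.75
tool_pos: [0.6031, 0.0287, 0.2665]
tool_rot: [0.742, 0.671, 0.002, 0.001]
force: [0.2, -0.0, 5.1]
finger_gap: 0.0191
grasp_force: 60.1
```

Call:
jog_arm(moves=[{"ax": 0,"ay": 0,"az": 0,"x": 0,"y": 0,"z": -0.01,"grip": 1},{"ax": 0,"ay": 0,"az": 0,"x": 0,"y": 0,"z": 0,"grip": 1},{"ax": 0,"ay": 0,"az": 0,"x": 0,"y": 0,"z": 0,"grip": 1}])

```text
time_s: 11.05
tool_pos: [0.603, 0.0287, 0.2642]
tool_rot: [0.742, 0.671, 0.001, 0.001]
force: [2.9, 0.8, 5.3]
finger_gap: 0.019
grasp_force: 60.1
```

```bash
python3 - <<'E'
from h import *
s=manip.sense();print(s['tool_pos'],s['force'],s['wrist_torque'])
E
```

```text
[0.60301664 0.02866126 0.26420597] [2.89817084 0.80467721 5.27241996] [ 0.18887242 -0.48251598  0.04022902]
```

Call:
jog_arm(moves=[{"ax": 0,"ay": 0,"az": 0,"x": 0.002,"y": 0,"z": -0.01,"grip": 1},{"ax": 0,"ay": 0,"az": 0,"x": 0,"y": 0,"z": 0,"grip": 1},{"ax": 0,"ay": 0,"az": 0,"x": 0,"y": 0,"z": 0,"grip": 1}])

```text
time_s: 11.35
tool_pos: [0.603, 0.0287, 0.2618]
tool_rot: [0.742, 0.671, 0.001, 0.001]
force: [4.2, 0.7, 4.5]
finger_gap: 0.0192
grasp_force: 60.1
```

Call:
jog_arm(moves=[{"ax": 0,"ay": 0,"az": 0,"x": 0,"y": 0,"z": -0.01,"grip": 1},{"ax": 0,"ay": 0,"az": 0,"x": 0,"y": 0,"z": 0,"grip": 1},{"ax": 0,"ay": 0,"az": 0,"x": 0,"y": 0,"z": 0,"grip": 1}])

```text
time_s: 11.65
tool_pos: [0.603, 0.0286, 0.2597]
tool_rot: [0.742, 0.671, 0.001, 0.001]
force: [4.7, 1.5, 4.6]
finger_gap: 0.019
grasp_force: 60.1
```

Call:
jog_arm(moves=[{"ax": 0,"ay": 0,"az": 0,"x": 0,"y": 0,"z": -0.005,"grip": 1},{"ax": 0,"ay": 0,"az": 0,"x": 0,"y": 0,"z": 0,"grip": 1},{"ax": 0,"ay": 0,"az": 0,"x": 0,"y": 0,"z": 0,"grip": 1}])

```text
time_s: 11.95
tool_pos: [0.603, 0.0287, 0.2588]
tool_rot: [0.742, 0.671, 0.001, 0.001]
force: [5.0, 0.5, 4.6]
finger_gap: 0.0192
grasp_force: 60.1
```

```bash
python3 - <<'E'
from h import *
s=manip.sense();print(s['tool_pos'],s['force'],s['wrist_torque'])
E
```

```text
[0.6029757  0.02866377 0.25879917] [5.00364785 0.48213057 4.62750625] [ 0.17968413 -0.84634083 -0.03799776]
```

Call:
jog_arm(moves=[{"ax": 0,"ay": 0,"az": 0,"x": 0.004,"y": 0,"z": -0.005,"grip": 1},{"ax": 0,"ay": 0,"az": 0,"x": 0,"y": 0,"z": 0,"grip": 1},{"ax": 0,"ay": 0,"az": 0,"x": 0,"y": 0,"z": 0,"grip": 1}])

```text
time_s: 12.25
tool_pos: [0.6031, 0.0287, 0.2579]
tool_rot: [0.742, 0.671, 0.0, 0.0]
force: [3.5, -0.2, 6.2]
finger_gap: 0.0191
grasp_force: 60.4
```

Call:
jog_arm(moves=[{"ax": 0,"ay": 0,"az": 0,"x": 0,"y": 0,"z": -0.005,"grip": 1},{"ax": 0,"ay": 0,"az": 0,"x": 0,"y": 0,"z": 0,"grip": 1},{"ax": 0,"ay": 0,"az": 0,"x": 0,"y": 0,"z": 0,"grip": 1}])

```text
time_s: 12.55
tool_pos: [0.6031, 0.0287, 0.2579]
tool_rot: [0.742, 0.671, 0.0, 0.0]
force: [0.7, 0.7, 9.6]
finger_gap: 0.019
grasp_force: 60.9
```

```bash
python3 - <<'E'
from h import *
s=manip.sense();print(s['tool_pos'],s['force'],s['wrist_torque'])
E
```

```text
[0.60309693 0.02866137 0.25788127] [0.66456661 0.74184904 9.61237005] [ 0.11323856 -0.17436601  0.01636582]
```

Firm stop at 0.2579, 12 mm below contact — consistent with both saddles home. Press slightly more and rock gently to each side to make sure.

Call:
jog_arm(moves=[{"ax": 0,"ay": 0,"az": 0,"x": 0,"y": 0,"z": -0.01,"grip": 1},{"ax": 0.005,"ay": 0,"az": 0,"x": 0,"y": 0,"z": 0,"grip": 1},{"ax": 0.005,"ay": 0,"az": 0,"x": 0,"y": 0,"z": 0,"grip": 1},{"ax": 0,"ay": 0,"az": 0,"x": 0,"y": 0,"z": 0,"grip": 1}])

```text
time_s: 12.95
tool_pos: [0.6031, 0.0286, 0.2577]
tool_rot: [0.741, 0.671, 0.008, -0.007]
force: [-1.4, 1.4, 15.7]
finger_gap: 0.0188
grasp_force: 61.8
```

```bash
python3 - <<'E'
from h import *
s=manip.sense();print(s['tool_pos'],s['force'],s['wrist_torque'],R.from_quat(s['tool_rot']).as_matrix()[:,2])
E
```

```text
[0.603143   0.02861739 0.25772668] [-1.39225636  1.38812215 15.73583485] [-0.23895598  0.26522618  0.24750275] [ 0.00216426  0.02024356 -0.99979274]
```

Call:
jog_arm(moves=[{"ax": -0.005,"ay": 0,"az": 0,"x": 0,"y": 0,"z": 0,"grip": 1},{"ax": -0.005,"ay": 0,"az": 0,"x": 0,"y": 0,"z": 0,"grip": 1},{"ax": -0.005,"ay": 0,"az": 0,"x": 0,"y": 0,"z": 0,"grip": 1},{"ax": -0.005,"ay": 0,"az": 0,"x": 0,"y": 0,"z": 0,"grip": 1},{"ax": 0,"ay": 0,"az": 0,"x": 0,"y": 0,"z": 0,"grip": 1}])

```text
time_s: 13.45
tool_pos: [0.6031, 0.0285, 0.2577]
tool_rot: [0.741, 0.671, -0.007, 0.009]
force: [-1.4, -1.2, 15.3]
finger_gap: 0.0193
grasp_force: 61.8
```

```bash
python3 - <<'E'
from h import *
t=snap('top','t4.png')['color'][:,:,::-1]; s=snap('side','s4.png')['color'][:,:,::-1]
cv2.imwrite('pics/c4.png',np.hstack([cv2.resize(t[200:245,330:375],(300,300),interpolation=2),cv2.resize(s[150:250,225:375],(500,333),interpolation=2)[:300]]))
s=manip.sense();print(s['tool_pos'],s['force'],s['wrist_torque'],R.from_quat(s['tool_rot']).as_matrix()[:,2])
E
```

```text
[0.60311016 0.0285142  0.25768787] [-2.06583993 -0.96013729 15.21090589] [0.60506973 0.19407816 0.33966422] [ 0.00205365 -0.0212936  -0.99977116]
```

View pics/c4.png

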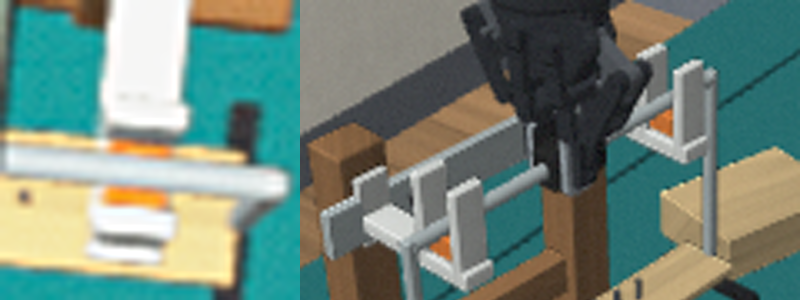

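Right saddle fully under the rail, rail seated deep in both throats; the load (~20 N net, ≥8 N each side from the moment) exceeds the 5 N yield with no further motion, so both are home. Level, unload, and release.

Call:
jog_arm(moves=[{"ax": 0.005,"ay": 0,"az": 0,"x": 0,"y": 0,"z": 0,"grip": 1},{"ax": 0.005,"ay": 0,"az": 0,"x": 0,"y": 0,"z": 0.007,"grip": 1},{"ax": 0,"ay": 0,"az": 0,"x": 0,"y": 0,"z": 0.007,"grip": 1},{"ax": 0,"ay": 0,"az": 0,"x": 0,"y": 0,"z": 0,"grip": 1},{"ax": 0,"ay": 0,"az": 0,"x": 0,"y": 0,"z": 0,"grip": 1}])

```text
time_s: 14.05
tool_pos: [0.603, 0.0285, 0.2578]
tool_rot: [0.741, 0.671, -0.0, 0.001]
force: [2.9, 0.9, 6.5]
finger_gap: 0.019
grasp_force: 60.7
```

Call:
jog_arm(moves=[{"ax": 0,"ay": 0,"az": 0,"x": 0.002,"y": 0,"z": 0.006,"grip": 1},{"ax": 0,"ay": 0,"az": 0,"x": 0,"y": 0,"z": 0,"grip": 1},{"ax": 0,"ay": 0,"az": 0,"x": 0,"y": 0,"z": 0,"grip": 0.7},{"ax": 0,"ay": 0,"az": 0,"x": 0,"y": 0,"z": 0,"grip": 0.6},{"ax": 0,"ay": 0,"az": 0,"x": 0,"y": 0,"z": 0,"grip": 0.5},{"ax": 0,"ay": 0,"az": 0,"x": 0,"y": 0,"z": 0,"grip": 0.5},{"ax": 0,"ay": 0,"az": 0,"x": 0,"y": 0,"z": 0,"grip": 0.5},{"ax": 0,"ay": 0,"az": 0,"x": 0,"y": 0,"z": 0,"grip": 0.5}])

```text
time_s: 14.85
tool_pos: [0.6031, 0.0287, 0.2581]
tool_rot: [0.742, 0.671, -0.0, -0.0]
force: [-0.4, -0.1, -0.5]
finger_gap: 0.0426
grasp_force: 0.0
```

Released cleanly with no force. Lift straight up and back.

Call:
jog_arm(moves=[{"ax": 0,"ay": 0,"az": 0,"x": 0,"y": 0,"z": 0.05,"grip": 0.5},{"ax": 0,"ay": 0,"az": 0,"x": 0,"y": 0,"z": 0.08,"grip": 0.5},{"ax": 0,"ay": 0,"az": 0,"x": 0,"y": 0,"z": 0.1,"grip": 0.5},{"ax": 0,"ay": 0,"az": 0,"x": 0,"y": 0,"z": 0.1,"grip": 0.5},{"ax": 0,"ay": 0,"az": 0,"x": 0,"y": 0,"z": 0.1,"grip": 0.5},{"ax": 0,"ay": 0,"az": 0,"x": -0.1,"y": 0,"z": 0,"grip": 0.5},{"ax": 0,"ay": 0,"az": 0,"x": -0.15,"y": 0,"z": 0,"grip": 0.5},{"ax": 0,"ay": 0,"az": 0,"x": -0.15,"y": 0,"z": 0,"grip": 0.5},{"ax": 0,"ay": 0,"az": 0,"x": -0.15,"y": 0,"z": 0,"grip": 0.5},{"ax": 0,"ay": 0,"az": 0,"x": -0.15,"y": 0,"z": 0,"grip": 0.5},{"ax": 0,"ay": 0,"az": 0,"x": 0,"y": 0,"z": 0,"grip": 0.5},{"ax": 0,"ay": 0,"az": 0,"x": 0,"y": 0,"z": 0,"grip": 0.5}])

```text
time_s: 16.05
tool_pos: [0.4635, 0.0287, 0.3456]
tool_rot: [0.742, 0.671, 0.001, 0.001]
force: [0.4, 0.2, 0.8]
finger_gap: 0.0424
grasp_force: 0.0
```

```bash
python3 - <<'E'
from h import *
t=snap('top','t5.png')['color'][:,:,::-1]; s=snap('side','s5.png')['color'][:,:,::-1]
cv2.imwrite('pics/c5.png',np.hstack([cv2.resize(t[150:250,235:385],(390,260),interpolation=2),cv2.resize(s[150:250,225:375],(390,260),interpolation=2)]))
E
```

```text
(no output)
```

View pics/c5.png

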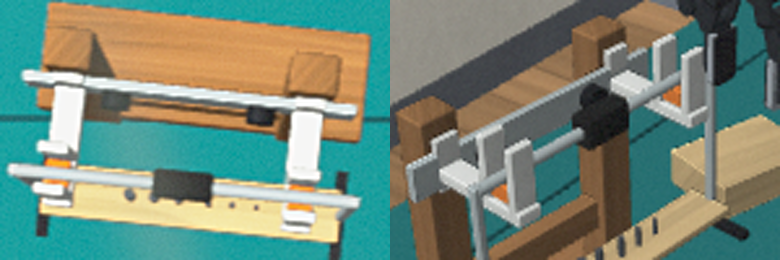

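Rack hangs in both hooks, gripper clear; left rail end at top (239.6,215.4)/side (260.4,223.1). Quick height check on both ends before handing in.

```bash
python3 - <<'E'
from h import *
k=.3846
T=lambda x,y:(235+x*k,150+y*k); S=lambda x,y:(225+(x-390)*k,150+y*k)
print(tri(T(13,170),S(481,189)), tri(T(183,183),S(602,102)))
# rail heights: fit rail line points in side view near each hook given known rail line in plan
n=np.array([.99497,-.1002,0]);c=.5962
for nm,(x,y) in (('L',S(500,176)),('L2',S(550,149)),('R',S(640,103)),('R2',S(690,77))):
    o,d=ray('side',x,y); p=o+d*((c-o@n)/(d@n)); print(nm,p.round(4))
E
```

```text
(array([0.611 , 0.1437, 0.2598]), [array([0.7, 0.8]), array([-1.1, -0.1])]) (array([0.6016, 0.0191, 0.2743]), [array([0.2, 0.3]), array([-0.4, -0. ])])
L [0.6114 0.1209 0.2582]
L2 [0.6065 0.0727 0.2582]
R [ 0.597  -0.0216  0.2557]
R2 [ 0.5913 -0.0786  0.2547]
```

```bash
python3 -c "
from plant import close_job
print(close_job())"
```

```text
the job is handed in; nothing more can be done
None
```

The rack hangs on both hooks, with both saddles pressed home as judged by force and travel; I then released it and handed the job in at about 16 s of robot time without touching the drill, bit case, bowl or block.

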